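# Open the spray booth's window to the marker and switch on its fan

## Task

Get the drawing booth ready for spraying: with the fingertips beneath the lip along the window's lower edge, push the counterweighted window up until the lip is level with the tongue of the marker clamped to the post, and leave it there. Then press the button on the grey fan box fully down with a fingertip and let go of it. Do not pinch the lip or take hold of the window by its top rail, and leave the art things on the table where they stand.

Things in the scene. Friction and masses are not known exactly. Their poses are not given: they have to be found in the camera images.
- sash (a joint): height of the sliding window above its lowest position, m, positive up, 0 to 0.21. Weights inside the posts balance it: a push of 4 to 5 N moves it up, and it stays where it is left.
- lip_edge (a point): middle of the lip on the window's lower edge, on the axis of its round front edge (12 mm thick: underside 6 mm below this point; flat top 8 mm above). The lip is 270 mm long along this point's y and stands out 49 mm from the window towards the robot; x points level into the booth, square to the window; z up. Rises with the window. Beneath is free space to the table.
- mark_tongue (a point): front end of the marker's flat steel tongue (16 mm wide, 14 thick), at the height where lip_edge must come: then tongue and lip are flush, top and underside. It sticks out to the front beside the lip's right-hand (-y) end, 165 mm from the lip's middle, from a clamp block (46 x 46 x 30 mm) with a black screw on the right-hand post. Axes as lip_edge. Does not move.
- booth: tabletop spray booth, fixed: two aluminium posts (30 x 30 x 550 mm, 330 mm apart) with a crossbar near their tops, clear side walls, a floor 250 mm deep, a low filter box at the rear. Origin on the table midway between the posts; x points level into the booth, the window faces -x; lip_edge lies 55 mm in front of the origin.
- lip_under: lower half of the lip, with its rounded front edge: the part to push on from beneath. Origin as lip_edge.
- lip_top: flat upper half of the lip, 8 mm thick; origin on its underside at lip_edge. The fingers must not squeeze it against the lower half.
- top_rail: aluminium rail along the window's upper edge, 292 x 14 x 16 mm, not to be taken hold of. Origin as lip_edge; the rail is centred 226 mm above and 53 mm behind that.
- fan_button_top (a point): centre of the top of the round bare-metal push button, 34 mm across, in a black housing on top of the grey fan box (85 x 85 x 40 mm, fixed to the table). It presses straight down.
- fan_button (a joint): how far the button is pressed in, m: 0 released, 0.006 fully down, which takes about 5 N; it springs back.
- ink_bottle: loose black ink jar, 48 mm across, 65 mm tall, origin under its centre (so for the next ones)
- paper_cup: loose pale cup, 68 mm across, 80 mm tall
- brush: loose brush lying on the table, 200 mm long along its x, low
- flask: loose steel drinking flask, 74 mm across, 200 mm tall
- spray_can: loose spray can, 56 mm across, 180 mm tall
- brush_pot: loose white pot, 68 mm across, 100 mm tall, holding brushes up to 200 mm tall
There are look-alikes about, which are no part of the job. Leave any blue look-alike of the part that bears fan_button_top alone.

How it is judged (in metres and radians):
On the way, in this order (a step that is already met when the one before it is completed fails the run):
1. the fingers push the window up from beneath its lip, by 20 mm or more (contact force between the fingers and lip_under above 1 N and distance of lip_edge from where it was at the start of the episode above 0.02 m), for 0.1 s.
2. the window stands still with its lip level with the marker's tongue, within 10 mm (z of lip_edge in the frame of mark_tongue between -0.01 and 0.01 m and velocity of joint sash between -0.01 and 0.01 m/s), for 0.3 s.
3. then the fan button is pressed fully down, to 4.5 mm or more (value of joint fan_button above 0.0045 m), for 0.05 s.
At the end, for the whole second after the job is handed in: the window stands still with the lip level with the marker's tongue within 10 mm, and the fan button has been pressed and is released (all of step 2 and value of joint fan_button below 0.0015 m); the robot touches nothing.
It fails at once if the lip is pinched from above and below (contact force between the fingers and lip_top above 3 N and contact force between the fingers and lip_under above 3 N).
It fails at once if the window is taken by its top rail (contact force between the fingers and top_rail above 3 N).
It fails at once if one of the art things is shifted by more than 25 mm, lifted or knocked over (distance of any of ink_bottle, paper_cup, brush, flask, spray_can, brush_pot from where it was at the start of the episode above 0.025 m or angle between any of ink_bottle, paper_cup, flask, spray_can, brush_pot's own z axis and vertical above 0.4 rad).
It also fails if it takes over 53 s, if anything falls off the work surface, if the arm or the gripper's body presses on something with over 40 N, if the wrist force passes 120 N, or if a joint passes its speed limit or range.

## Robot

A 6-joint arm with a two-finger parallel gripper is mounted at the origin on the work surface. World frame = base frame: x ahead of the robot, y to its left, z up, the work surface at z = 0. Lengths are in m, angles in degrees, forces in N, time in s.
With the tool pointing down it reaches from about 0.325 to 0.9 m from the base axis. Payload 3.5 kg.
Tool frame: the origin (TCP) lies midway between the tips of the shut fingers; the grasp point (between the pads) lies 19 mm behind it (arm.grip_depth is the distance from the TCP to the grasp point, in m); z points along the fingers, y is the line along which they close (so a half turn about z gives the same grasp; the last joint's range is limited). The gripper opens to 85 mm and grips with 20 to 120 N. Pads are 22 mm wide; open, the fingers measure 114 mm over their backs; the gripper's body (76 mm by 85 mm) begins 54 mm behind the grasp point. The pads swing forward as they close: fully open they stand 13 mm farther back than shut.
Start: joints at [70.05, 15.837, -1.513, 72.651, 0, 84.076], TCP at [0.151, 0.606, 0.231] pointing down, gripper open.
Joint ranges: [-178.77, 178.77], [-48.84, 107.48], [-61.69, 71.31], [-111.58, 123.2], [-90, 87.43], [-180, 180]. Speed limits (degrees/s): [147.25, 147.25, 180, 180, 180, 180].

## Interface

Orientations are given as a 3x3 rotation matrix whose columns are the frame's x, y, z axes.
In Python, from bench import arm, claw, eyes, workorder, get_clock, get_joints, get_qd, get_tau, get_eef_pos, get_tcp_rot, get_force, get_moment, get_opening, get_grasp_force gives the robot as it stands. Calls block until the motion is done:
- arm.move_pose(position, orientation): joint-space move of the TCP to a pose.
- arm.move_l(position, max_speed=0.15, frame=None, force_limit=None): straight line of the TCP; frame=None keeps the orientation; max_speed is the mean speed in m/s. With force_limit (N) it stops when the force on the tool has changed by that much, and returns True; else False.
- arm.goto_joints(angles): joint-space move.
- claw.move_gripper(opening, effort=None): opening from 0.0 (shut) to 1.0 (fully open); effort is the grip in N (None keeps the last); returns when the fingers have stopped.
- arm.hold(seconds).
- arm.solve_ik(position, orientation): joint angles nearest the present ones, or None.
- eyes.camera(name): name is "side" or "top" or "wrist"; returns a dict with "image" (384x512x3 uint8, red, green, blue), "depth" (384x512 float32, m along the optical axis (not along the pixel's ray), 0 where there is no reading), "K" (3x3 intrinsics, pixels), "k1" (the pictures are not rectified: a ray, as slopes to the right and down, at radius r is drawn at 1 + k1 r^2 times it, then the intrinsics apply), "extrinsics" (4x4, takes a point from world to camera coordinates). Camera axes: x right, y down, z forward; pixel columns grow to the right and rows downward; lengths in m; the calibration is good to about 2 mm. A picture is of the moment at which its call begins.
A pose or a line that the arm cannot do raises arm.MotionError and nothing moves.
- workorder.finish_job(): hands the job in; it is judged then, once.
Readings, each from a call of its own:
- get_clock(): time.
- get_joints(): joint angles.
- get_qd(): joint speeds.
- get_tau(): joint torques, N m.
- get_eef_pos(): TCP position.
- get_tcp_rot(): TCP orientation.
- get_force(): force on the tool from outside, world axes, zero at the start.
- get_moment(): the same for the moment, N m.
- get_opening(): opening from 0.0 (shut) to 1.0 (fully open).
- get_grasp_force(): force on a finger pad.
Only numpy, scipy, OpenCV 4.12 (cv2) and the standard library are available. Lean on these libraries where they do the work, as an engineer would, in place of code of your own. Each camera call takes 0.05 s, during which the arm holds its last target. There are 200 camera calls.

## Working session

There is one attempt and no reset: what is moved stays moved. The work goes in short steps, each a Python script; the robot and the scene stay as the last script left them, time stands still between calls to the robot, and variables do not carry over. Pictures are saved under pics/ and viewed, at most 10 in all, crops included, and the job is handed in when it is done.

```bash
mkdir -p pics; cat > h.py <<'E'
import numpy as np, cv2
from bench import *
def snap(n,tag):
    c=eyes.camera(n); np.savez(f'pics/{tag}.npz',**{k:np.array(c[k]) for k in('image','depth','K','k1','extrinsics')})
    cv2.imwrite(f'pics/{tag}.png',cv2.resize(c['image'][:,:,::-1],(768,576))); return c
def ld(tag): return dict(np.load(f'pics/{tag}.npz'))
def ray(c,u,v):
    K=c['K'];d=np.array([(u-K[0,2])/K[0,0],(v-K[1,2])/K[1,1]]);s=d.copy()
    for _ in range(20): s=d/(1+float(c['k1'])*(s@s))
    E=c['extrinsics'];R=E[:3,:3];return -R.T@E[:3,3], R.T@np.array([s[0],s[1],1])
def onz(c,u,v,z): o,d=ray(c,u,v); return o+d*(z-o[2])/d[2]
def dep(c,u,v):
    o,d=ray(c,u,v); w=c['depth'][int(v)-1:int(v)+2,int(u)-1:int(u)+2]; w=w[w>0]; return o+d*np.median(w) if len(w) else None
def proj(c,p):
    q=c['extrinsics'][:3,:3]@p+c['extrinsics'][:3,3];s=q[:2]/q[2];s=s*(1+float(c['k1'])*(s@s));return s*[c['K'][0,0],c['K'][1,1]]+c['K'][:2,2]
E
python3 - <<'E'
from h import *
for n in('side','top'):
    c=snap(n,n+'0'); o,d=ray(c,256,192); print(n,o,d,c['K'][0,0],c['k1'])
print(get_clock())
E
```

```text
side [-0.00606091 -0.54983162  0.78438357] [ 0.52323574  0.57825172 -0.62599661] 364.07055617075565 -0.0016971998473445057
top [ 0.29564169 -0.01726691  1.25979146] [ 0.22807449  0.03143439 -0.97326301] 408.5505183150127 -0.09137528141806214
0.1
```

View pics/side0.png

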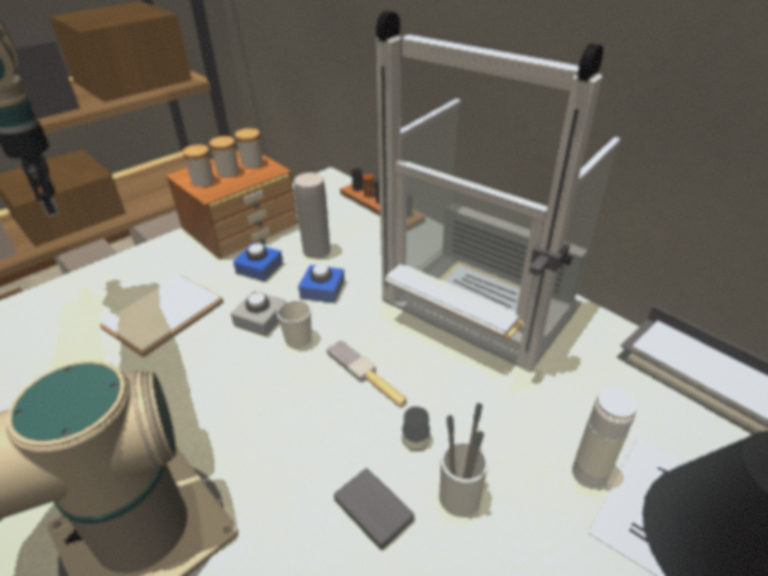

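View pics/top0.png

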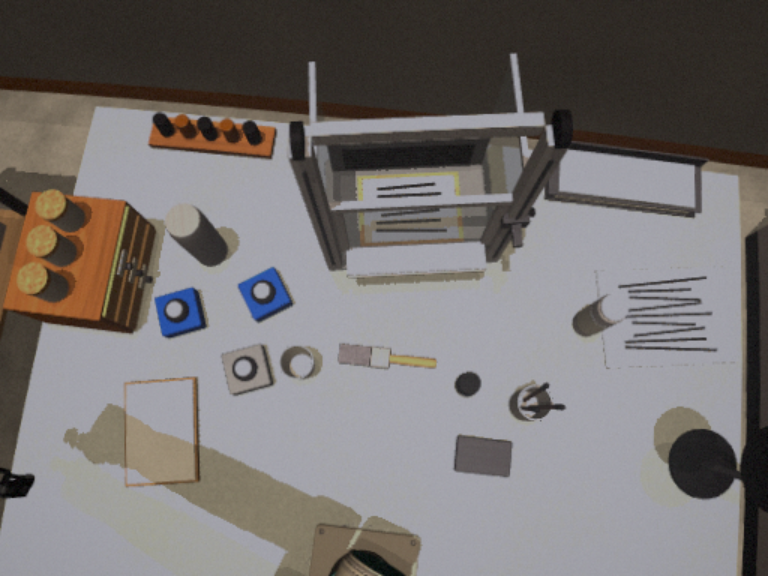

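The side view shows the lip from (388,283) to (515,328), the marker clamp at (550,258) and the grey fan box at (258,305). In the top view the lip runs from (348,270) to (484,270), the clamp is at (517,225), and the grey button is at (244,368). All positions are in 768-wide pixels.

```bash
python3 - <<'E'
from h import *
s=ld('side0');t=ld('top0')
def P(n,c,u,v,): print(n,np.round(dep(c,u/1.5,v/1.5),3))
for u,v in((392,276),(440,290),(450,300),(515,322),(550,258),(562,258),(538,268),(258,298),(245,312)): P('s%d,%d'%(u,v),s,u,v)
for u,v in((360,262),(415,262),(475,260),(350,273),(483,271),(517,225),(517,240),(507,260),(244,368),(230,385),(300,360),(190,230),(262,291)): P('t%d,%d'%(u,v),t,u,v)
a=cv2.resize(s['image'][150:230,310:400,::-1],None,fx=4.4,fy=5,interpolation=2)
b=cv2.resize(t['image'][120:200,290:380,::-1],None,fx=4.4,fy=5,interpolation=2)
cv2.imwrite('pics/z1.png',np.hstack([a,b]))
E
```

```text
s392,276 [0.589 0.083 0.118]
s440,290 [ 0.627 -0.013  0.116]
s450,300 [ 0.617 -0.047  0.117]
s515,322 [ 0.664 -0.164  0.109]
s550,258 [ 0.668 -0.203  0.27 ]
s562,258 [ 0.684 -0.215  0.268]
s538,268 [ 0.632 -0.206  0.27 ]
s258,298 [0.387 0.276 0.061]
s245,312 [0.355 0.28  0.039]
t360,262 [0.609 0.072 0.117]
t415,262 [ 0.623 -0.034  0.114]
t475,260 [ 0.639 -0.149  0.117]
t350,273 [0.585 0.088 0.118]
t483,271 [ 0.62  -0.167  0.112]
t517,225 [ 0.663 -0.197  0.273]
t517,240 [ 0.636 -0.199  0.273]
t507,260 [ 0.682 -0.231 -0.   ]
t244,368 [0.384 0.275 0.064]
t230,385 [0.349 0.304 0.041]
t300,360 [0.419 0.178 0.003]
t190,230 [0.612 0.383 0.201]
t262,291 [0.542 0.265 0.063]
```

View pics/z1.png

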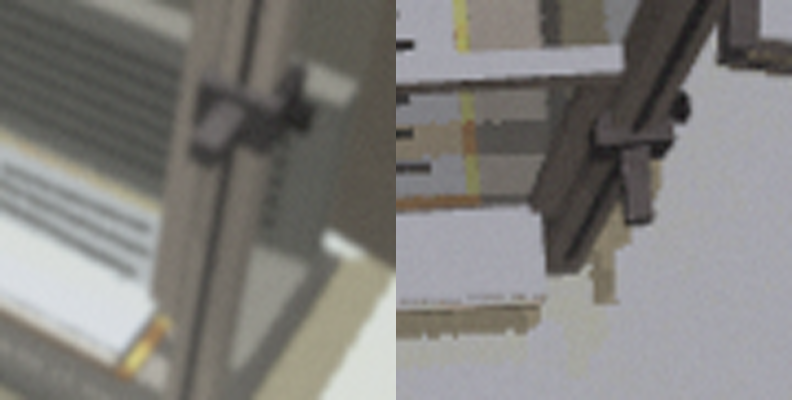

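Top crop: the tongue's front end is at (345,164) in raw pixels. Side crop: its front end is around (357,180). The lip top is near z 0.116, the tongue top near 0.271, and yaw is about 8°. Next I'll refine these, locate the art things and check reach.

```bash
cat >> h.py <<'E'
def cloud(c):
    v,u=np.mgrid[0:384,0:512]; K=c['K']; p=np.stack([u,v],-1).reshape(-1,1,2).astype(float)
    s=cv2.undistortPoints(p,K,np.array([float(c['k1']),0,0,0,0]))[:,0]
    d=c['depth'].reshape(-1,1); X=np.hstack([s*d,d]); E=c['extrinsics']; X=(X-E[:3,3])@E[:3,:3]; X[d[:,0]<=0]=np.nan
    return X.reshape(384,512,3)
def meas(tags):
    for k in tags:
        c=ld(k);X=cloud(c).reshape(-1,3)
        m=(abs(X[:,0]-.63)<.06)&(X[:,1]<.1)&(X[:,1]>-.175)&(X[:,2]>.09)&(X[:,2]<.3)
        L=X[m]; h=np.histogram(L[:,2],np.arange(.09,.3,.01)); print(k,'hist',h[0])
        m=(X[:,0]<.69)&(X[:,0]>.6)&(X[:,1]<-.188)&(X[:,1]>-.212)&(X[:,2]>.25)&(X[:,2]<.285)
        T=X[m];print(' tongue',len(T),np.round(np.percentile(T,[5,25,50,75,95],axis=0),4).tolist())
E
python3 - <<'E'
from h import *
meas(['side0','top0'])
for k in('side0','top0'):
    X=cloud(ld(k)).reshape(-1,3);m=(abs(X[:,0]-.63)<.05)&(X[:,1]<.09)&(X[:,1]>-.17)&(X[:,2]>.105)&(X[:,2]<.127)
    L=X[m]; print(len(L),np.median(L[:,2]),'rect',cv2.minAreaRect(L[:,:2].astype(np.float32)),np.round(cv2.boxPoints(cv2.minAreaRect(L[:,:2].astype(np.float32))),3).tolist())
    X=cloud(ld(k)); Y=X.reshape(-1,3); 
    # art blobs
    m=((X[...,2]>.012)&(X[...,0]>.2)&(X[...,0]<.6)&(X[...,1]>-.4)&(X[...,1]<.4)).astype(np.uint8)
    n,l,st,ce=cv2.connectedComponentsWithStats(m)
    for i in range(1,n):
        if st[i,4]>60: q=X[l==i]; print(k,ce[i].round(),np.round(np.percentile(q,3,axis=0),3),np.round(np.percentile(q,97,axis=0),3))
t=ld('top0');s=ld('side0')
print('tongue tip', onz(t,345,164,.271),onz(s,357,179,.265)); print('button',onz(t,244/1.5,368/1.5,.063),onz(s,258/1.5,298/1.5,.063))
R0=get_tcp_rot();print(R0.round(2) if hasattr(R0,'round') else R0)
for pit in(0,10,20,30):
  for yaw in(0,8,-8):
    p=np.radians(pit);y=np.radians(yaw)
    z=np.array([np.cos(p)*np.cos(y),np.cos(p)*np.sin(y),-np.sin(p)])
    for sg in(1,-1):
        Y=sg*np.array([-np.sin(y),np.cos(y),0]);R=np.stack([np.cross(Y,z),Y,z],1)
        r=[arm.solve_ik([x,-.02,h],R) for x,h in((.63,.08),(.63,.25),(.53,.08))]
        print(pit,yaw,sg,[None if a is None else np.round(a,0).tolist() for a in r])
E
```

```text
side0 hist [   0  104 1428  228  237  236  253  244  254  266  252  277  266  280
  267  263  289  293  308  318]
 tongue 218 [[0.6273, -0.2099, 0.2575], [0.6375, -0.2055, 0.2667], [0.6636, -0.2018, 0.2719], [0.6682, -0.1962, 0.2766], [0.6778, -0.1902, 0.2816]]
top0 hist [   0   36 1693  247  101  105  110  109  116  117  119  119  129  129
  128  144  144  143  157  154]
 tongue 166 [[0.6287, -0.2098, 0.2633], [0.6399, -0.2046, 0.2702], [0.6542, -0.1993, 0.2725], [0.6672, -0.1942, 0.2768], [0.6753, -0.1894, 0.2807]]
1620 0.11677186390796915 rect ((0.6312198638916016, -0.03956735134124756), (0.06543201953172684, 0.27012670040130615), 9.404265403747559) [[0.5770000219345093, 0.08799999952316284], [0.6209999918937683, -0.17800000309944153], [0.6859999895095825, -0.16699999570846558], [0.640999972820282, 0.0989999994635582]]
side0 [202. 145.] [0.593 0.382 0.017] [0.6   0.399 0.198]
side0 [176. 179.] [0.457 0.386 0.014] [0.494 0.399 0.042]
side0 [214. 187.] [0.49  0.215 0.014] [0.588 0.31  0.063]
side0 [272. 191.] [ 0.58  -0.024  0.106] [0.6   0.093 0.119]
side0 [183. 210.] [0.338 0.145 
[... 2224 characters left out ...]
[None, [-7.0, -4.0, -59.0, -35.0, -1.0, 0.0], None]
20 -8 -1 [None, [-7.0, -4.0, -59.0, -35.0, -1.0, -180.0], None]
30 0 1 [[-13.0, 17.0, -60.0, -47.0, 11.0, -7.0], [-13.0, -9.0, -52.0, -12.0, 11.0, -7.0], None]
30 0 -1 [[-13.0, 17.0, -60.0, -47.0, 11.0, 173.0], [-13.0, -9.0, -52.0, -12.0, 11.0, 173.0], None]
30 8 1 [[-18.0, 17.0, -59.0, -44.0, 22.0, -14.0], [-18.0, -8.0, -51.0, -10.0, 22.0, -14.0], None]
30 8 -1 [[-18.0, 17.0, -59.0, -44.0, 22.0, 166.0], [-18.0, -8.0, -51.0, -10.0, 22.0, 166.0], None]
30 -8 1 [[-7.0, 18.0, -60.0, -47.0, -0.0, 0.0], [-7.0, -8.0, -52.0, -13.0, -0.0, 0.0], None]
30 -8 -1 [[-7.0, 18.0, -60.0, -47.0, -0.0, -180.0], [-7.0, -8.0, -52.0, -13.0, -0.0, -180.0], None]
```

Lip front edge: centre (0.600, -0.045), yaw 9.5°, z 0.109. The length fits the 270 mm given, and the tongue sits where geometry says it should. A level tool is out of reach, so I'll push with the tool pitched about 35°. Next I check the path and the tongue height.

```bash
cat >> h.py <<'E'
def Rot(pit,yaw,sg=1):
    p=np.radians(pit);y=np.radians(yaw);z=np.array([np.cos(p)*np.cos(y),np.cos(p)*np.sin(y),-np.sin(p)])
    Y=sg*np.array([-np.sin(y),np.cos(y),0]);return np.stack([np.cross(Y,z),Y,z],1)
YAW=9.5; C0=np.array([.604,-.035,.1087])
def tcpfor(pit,C,d=.028):
    n=np.array([np.cos(np.radians(YAW)),np.sin(np.radians(YAW)),0]);p=np.radians(pit);u=np.array([0,0,1])
    return C+d*(np.cos(p)*n-np.sin(p)*u)+.017*(-np.sin(p)*n-np.cos(p)*u)
E
python3 - <<'E'
from h import *
for k in('side0','top0'):
    X=cloud(ld(k)).reshape(-1,3)
    m=(X[:,0]<.645)&(X[:,0]>.6)&(X[:,1]<-.185)&(X[:,1]>-.22)&(X[:,2]>.24)&(X[:,2]<.29);T=X[m]
    print(len(T));[print(np.round(r,4)) for r in T[np.argsort(T[:,0])][::3]]
for pit in(30,35,40):
    R=Rot(pit,YAW);T=tcpfor(pit,C0);z=R[:,2]
    for n,p in(('up',T+[0,0,.17]),('low',T-[0,0,.018]),('back',T-[0,0,.018]-.12*z),('hiback',T+[0,0,.14]-.12*z)):
        q=arm.solve_ik(p,R); print(pit,n,np.round(p,3),None if q is None else np.round(q,0))
E
```

```text
67
[ 0.6251 -0.201   0.2644]
[ 0.6265 -0.2017  0.27  ]
[ 0.6268 -0.2057  0.2631]
[ 0.6272 -0.1972  0.2613]
[ 0.6274 -0.1952  0.2719]
[ 0.628  -0.1927  0.2673]
[ 0.6281 -0.2045  0.2648]
[ 0.6283 -0.1972  0.2725]
[ 0.6284 -0.2058  0.2712]
[ 0.6286 -0.2021  0.2602]
[ 0.629  -0.1938  0.2732]
[ 0.6295 -0.2067  0.2623]
[ 0.6305 -0.2077  0.2682]
[ 0.6323 -0.2027  0.2734]
[ 0.6333 -0.1996  0.2712]
[ 0.6342 -0.2072  0.2718]
[ 0.6362 -0.1949  0.2702]
[ 0.6367 -0.2069  0.2645]
[ 0.6374 -0.205   0.272 ]
[ 0.6398 -0.2032  0.2727]
[ 0.6408 -0.2052  0.2733]
[ 0.6424 -0.193   0.2719]
[ 0.6448 -0.1943  0.2714]
55
[ 0.6263 -0.2013  0.2698]
[ 0.6273 -0.1971  0.2651]
[ 0.6274 -0.2003  0.2744]
[ 0.6287 -0.2051  0.2635]
[ 0.6297 -0.2104  0.2623]
[ 0.6305 -0.198   0.2723]
[ 0.6315 -0.1938  0.2675]
[ 0.6328 -0.2088  0.2689]
[ 0.6332 -0.1954  0.2713]
[ 0.6345 -0.1993  0.2768]
[ 0.6359 -0.2048  0.2746]
[ 0.6367 -0.2076  0.2731]
[ 0.6381 -0.202   0.2749]
[ 0.6392 -0.193   0.2684]
[ 0.6399 -0.1919  0.2738]
[ 0.6417 -0.1976  0.2705]
[ 0.6422 -0.2074  0.2728]
[ 0.6437 -0.1923  0.2707]
[ 0.6445 -0.1998  0.2712]
30 up [ 0.62  -0.032  0.25 ] [-21.  -9. -51.  -8.  26. -16.]
30 low [ 0.62  -0.032  0.062] [-21.  20. -60. -46.  26. -16.]
30 back [ 0.517 -0.05   0.122] None
30 hiback [ 0.517 -0.05   0.28 ] [-32. -25. -56.   7.  35. -24.]
35 up [ 0.617 -0.033  0.249] [-20. -10. -48.   1.  24. -18.]
35 low [ 0.617 -0.033  0.061] [-20.  16. -58. -34.  24. -18.]
35 back [ 0.52  -0.049  0.13 ] None
35 hiback [ 0.52  -0.049  0.288] [-30. -25. -51.  16.  31. -25.]
40 up [ 0.614 -0.033  0.248] [-19. -10. -44.   9.  22. -19.]
40 low [ 0.614 -0.033  0.06 ] [-19.  13. -55. -24.  22. -19.]
40 back [ 0.524 -0.048  0.137] [-27.  -8. -60.  -5.  27. -26.]
40 hiback [ 0.524 -0.048  0.295] [-27. -24. -46.  24.  27. -26.]
```

```bash
python3 - <<'E'
from h import *
claw.move_gripper(0.0)
R=Rot(40,YAW);T=tcpfor(40,C0);z=R[:,2];low=T-[0,0,.018]
q=np.array(arm.solve_ik(low-.12*z+[0,0,.158],R))
a=q.copy();a[0]=68;arm.goto_joints(list(a));arm.goto_joints(list(q))
arm.move_l(low-.12*z,max_speed=.12)
print(get_eef_pos(),get_clock(),get_force())
snap('wrist','w1');snap('side','s1')
E
```

```text
[ 0.52424216 -0.04866041  0.13763142] 6.6833 [-0.69793536 -0.59736548 -0.3330573 ]
```

View pics/s1.png

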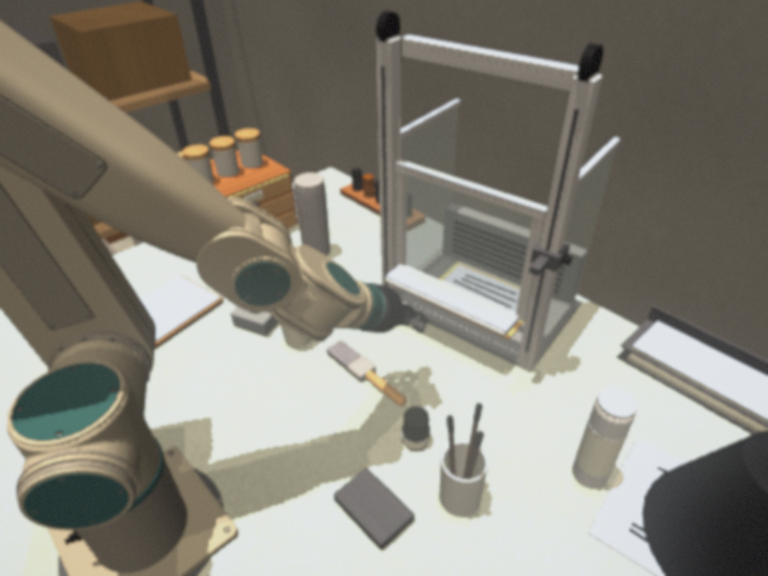

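The side view shows the shut fingers at (415,318), in front of and below the lip. The art things haven't moved.

```bash
python3 - <<'E'
from h import *
R=Rot(40,YAW);T=tcpfor(40,C0);low=T-[0,0,.018]
print('ins',arm.move_l(low,max_speed=.08,force_limit=6),get_eef_pos(),get_force())
f0=np.array(get_force())
hit=arm.move_l(T+[0,0,.012],max_speed=.02,force_limit=2.5)
p=np.array(get_eef_pos());print('hit',hit,p,'expected z',T[2],np.array(get_force())-f0,get_clock())
if hit and abs(p[2]-T[2])<.008:
    g=p.copy();g[2]+=.03;print(arm.move_l(g,max_speed=.05,force_limit=20),get_eef_pos(),np.array(get_force())-f0)
    arm.hold(.1)
    g[2]=p[2]+.1553;print(arm.move_l(g,max_speed=.06,force_limit=20),get_eef_pos(),np.array(get_force())-f0)
    arm.hold(.3)
snap('side','s2');snap('top','t2');print(get_clock(),get_eef_pos())
for k in('s2','t2'):
    X=cloud(ld(k)).reshape(-1,3);m=(abs(X[:,0]-.635)<.05)&(X[:,1]<.09)&(X[:,1]>-.17)&(X[:,2]>.1)&(X[:,2]<.3)
    h=np.histogram(X[m][:,2],np.arange(.1,.3,.01));print(h[0])
    i=h[1][h[0].argmax()];z=X[m][:,2];print(np.median(z[abs(z-i-.005)<.01]))
E
```

```text
ins False [ 0.61425316 -0.03335172  0.06000063] [-0.11497492  0.50075749 -0.48495209]
hit True [ 0.61365024 -0.03318019  0.0786965 ] expected z 0.07767919139575429 [-0.97275445 -0.52192661 -0.14463159] 9.4
False [ 0.61103051 -0.03265085  0.10693214] [-7.9942743  -1.78912439 -1.28997958]
False [ 0.61106155 -0.03265476  0.23145017] [-8.40910811 -1.06480134 -3.23971276]
12.9083 [ 0.61107572 -0.03264435  0.23147768]
[   0    0    0    0    0    0    0    0    0    0    0    0    0    1
    1   71 1091  279  300]
0.2671095463002053
[   0    0    0    0    0    0    0    0    0    0    0    0    0    0
    2   51 2192  264  148]
0.26678428412108546
```

View pics/s2.png

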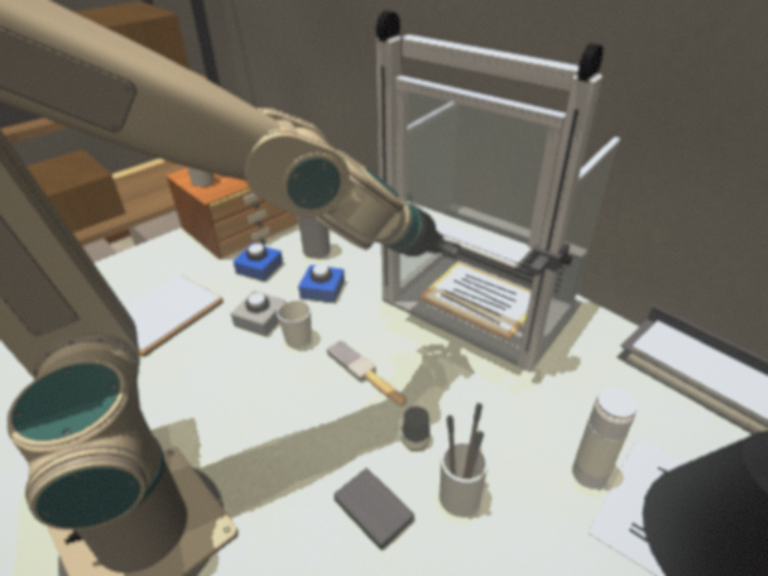

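The window is up and the lip is nearly level with the tongue (top at 0.267 against 0.272). I'll push 5 mm more, back off downward and then out, and check again.

```bash
python3 - <<'E'
from h import *
R=Rot(40,YAW);p=np.array(get_eef_pos())
g=p.copy();g[2]=.2393;arm.move_l(g,max_speed=.02,force_limit=20);arm.hold(.5);print(get_eef_pos())
g[2]-=.02;arm.move_l(g,max_speed=.06);arm.move_l(g-.13*R[:,2],max_speed=.12);print(get_eef_pos(),get_force(),get_clock())
snap('side','s3');snap('top','t3')
for k in('s3','t3'):
    X=cloud(ld(k)).reshape(-1,3);m=(abs(X[:,0]-.635)<.05)&(X[:,1]<.09)&(X[:,1]>-.17)&(X[:,2]>.1)&(X[:,2]<.3)
    h=np.histogram(X[m][:,2],np.arange(.1,.3,.01))
    i=h[1][h[0].argmax()];z=X[m][:,2];print('lip top',np.median(z[abs(z-i-.005)<.01]))
    m=(X[:,0]<.655)&(X[:,0]>.63)&(X[:,1]<-.194)&(X[:,1]>-.207)&(X[:,2]>.266)&(X[:,2]<.28);print('tongue top',np.median(X[m][:,2]))
# button down pose
for y in (0,90,-90,180):
    a=np.radians(y);Rd=np.array([[np.cos(a),np.sin(a),0],[np.sin(a),-np.cos(a),0],[0,0,-1]])
    q=arm.solve_ik([.385,.275,.13],Rd);print(y,None if q is None else np.round(q))
# button by silver top points
for k in('s3','t3'):
    X=cloud(ld(k));m=(abs(X[...,0]-.385)<.03)&(abs(X[...,1]-.275)<.03)&(X[...,2]>.058)&(X[...,2]<.075)
    v=X[m];print(k,len(v),v.mean(0).round(4),np.percentile(v,[3,97],axis=0).round(3).tolist())
E
```

```text
[ 0.61118655 -0.03263064  0.24016209]
[ 0.51279613 -0.0489514   0.30234403] [0.14454851 0.57509968 0.31717864] 15.575
lip top 0.2757312975439864
tongue top 0.2719816362595046
lip top 0.2757144738650023
tongue top 0.2728406298114454
0 [  28.    5.  -28.   57.    0. -152.]
90 [ 28.   5. -28.  57.   0. 118.]
-90 [ 28.   5. -28.  57.   0. -62.]
180 [ 28.   5. -28.  57.   0.  28.]
s3 64 [0.3838 0.2797 0.0618] [[0.37, 0.265, 0.059], [0.398, 0.295, 0.065]]
t3 96 [0.3863 0.2782 0.0625] [[0.373, 0.263, 0.059], [0.4, 0.293, 0.067]]
```

The lip is 3.5 mm above the tongue, within tolerance. The button is at (0.385, 0.278, 0.064) in both views and matches the grey box, so I'll press it now.

```bash
python3 - <<'E'
from h import *
Rd=np.array([[0,-1,0],[-1,0,0],[0,0,-1.]]) # fingers close along x
b=np.array([.385,.278,0])
arm.move_pose(list(b+[0,0,.25]),Rd);arm.move_l(b+[0,0,.085],max_speed=.12);arm.hold(.2)
snap('top','t4');f0=np.array(get_force());print(get_eef_pos(),get_clock())
h=arm.move_l(b+[0,0,.05],max_speed=.02,force_limit=12);print(h,get_eef_pos(),np.array(get_force())-f0)
arm.hold(.3);print(get_eef_pos(),np.array(get_force())-f0)
E
```

```text
[0.38535076 0.27818453 0.08543701] 18.775
True [0.38494999 0.27798699 0.0560219 ] [-1.03817332  0.64576907  5.90651048]
[0.38496328 0.27795594 0.05601916] [-0.50272976  0.42700914  6.42673398]
```

```bash
python3 - <<'E'
from h import *
c=snap('side','s5');cv2.imwrite('pics/s5z.png',cv2.resize(c['image'][130:260,110:280,::-1],None,fx=4,fy=4,interpolation=2))
E
```

```text
(no output)
```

View pics/s5z.png

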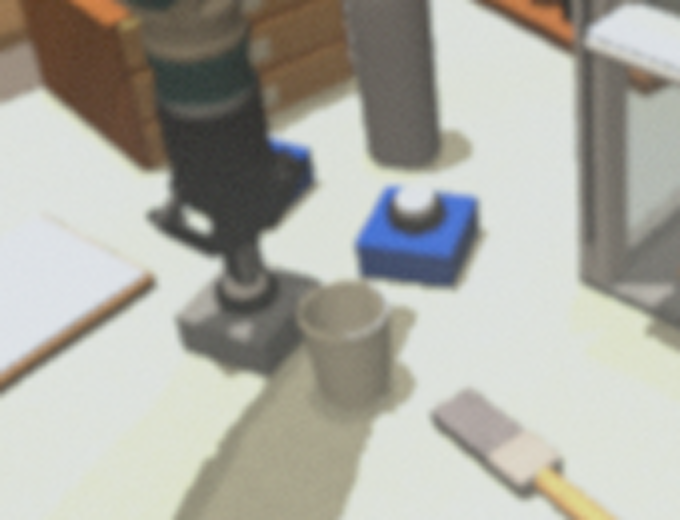

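The crop shows the fingertips centred on the grey box's button at (245,285), with the cup untouched. I'll press harder against the stop to be sure it's fully down, then let go and check.

```bash
python3 - <<'E'
from h import *
b=np.array([.385,.278,0])
h=arm.move_l(b+[0,0,.044],max_speed=.015,force_limit=14);print(h,get_eef_pos(),get_force());arm.hold(.3);print(get_eef_pos(),get_force())
arm.move_l(b+[0,0,.25],max_speed=.15);arm.hold(.3)
print(get_clock(),get_eef_pos(),get_force());snap('side','s6');snap('top','t6')
for k in('s6','t6'):
    X=cloud(ld(k)).reshape(-1,3);m=(abs(X[:,0]-.635)<.05)&(X[:,1]<.09)&(X[:,1]>-.17)&(X[:,2]>.265)&(X[:,2]<.285);print('lip',np.median(X[m][:,2]))
    m=(abs(X[:,0]-.385)<.03)&(abs(X[:,1]-.278)<.03)&(X[:,2]>.05)&(X[:,2]<.075);v=X[m]
    if len(v):print(len(v),np.percentile(v[:,2],[50,90]))
E
```

```text
True [0.384934   0.27794828 0.05600701] [-1.1024654  -0.86385617  5.99729778]
[0.38496099 0.2779959  0.05604537] [-1.48823096  0.04868564  7.03064354]
22.8083 [0.38477956 0.27788826 0.24954639] [ 0.42352696 -0.71246134  0.47611385]
lip 0.27573327009362997
139 [0.05707461 0.06313978]
lip 0.2757589467789304
178 [0.06000934 0.06435051]
```

View pics/s6.png

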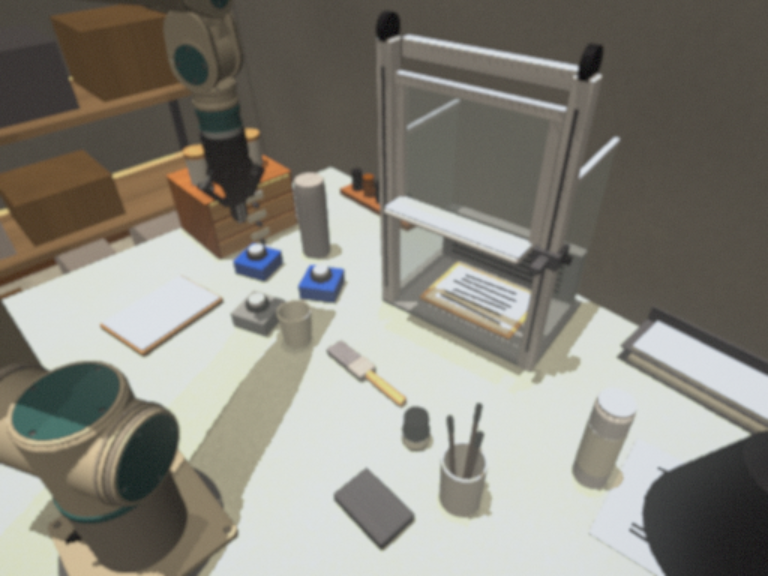

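The window is level with the tongue, the arm is clear, the art things are in place, and the button went to a hard stop (z 0.056, both presses) and sprang back.

```bash
python3 -c "
from bench import *
print(workorder.finish_job())"
```

```text
the job is handed in; nothing more can be done
None
```

The job is handed in, with no verdict returned: the window stands with its lip about 3.5 mm above the marker's tongue (10 mm allowed), the fan button was pressed to its stop and released, and the art things stand where they were.

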